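Fit the fourth support post to the cold plate

ROBOT

A 6-joint arm with a two-finger parallel gripper is mounted at the origin on the work surface. World frame = base frame: x ahead of the robot, y to its left, z up, the work surface at z = 0. Lengths are in m, angles in rad, forces in N, time in s.
With the tool pointing down it reaches from about 0.325 to 0.775 m from the base axis. Payload 5.5 kg.
Tool frame: the origin (TCP) lies between the finger pads; the fingertips stand 8 mm ahead of it and the grasp point (between the pads) lies 11 mm behind it (tcp_to_tips is the distance from the TCP to the fingertips, in m); z points along the fingers, y is the line along which they close (so a half turn about z gives the same grasp; the last joint's range is limited). The gripper opens to 88 mm and grips with 3 to 60 N. Pads are 20 mm wide; open, the fingers measure 115 mm over their backs; the gripper's body (75 mm by 178 mm) begins 61 mm behind the grasp point.
Start: joints at [-0.057, 0.091, 1.231, -0, 1.82, -0.057], TCP at [0.6, -0, 0.231] pointing down, gripper open.
Joint ranges: [-2.87, 2.87], [-0.86, 2.18], [0.17, 2.46], [-1.51, 4.65], [0.06, 2.69], [-2.65, 2.65]. Speed limits (rad/s): [2.57, 2.57, 3.01, 3.14, 3.14, 3.14].

INTERFACE

Orientations are given as a unit quaternion [w, x, y, z].
In Python, from bench import * gives the robot as it stands. Calls block until the motion is done:
- move_to(position, orientation): joint-space move of the TCP to a pose.
- move_l(position, speed=0.15, orientation=None): straight line of the TCP; orientation=None keeps the orientation; speed is the mean speed in m/s.
- movej(angles): joint-space move.
- gripper_open() and close(): open the fingers fully, or close them until they stop; the grip force is fixed at half the most.
- hold(seconds).
- inverse_kinematics(position, orientation): joint angles nearest the present ones, or None.
- state(): the state.
- get_image(name): name is "scene" or "side" or "wrist"; returns a dict with "frame" (400x640x3 uint8, blue, green, red), "depth" (400x640 float32, m along the optical axis (not along the pixel's ray), 0 where there is no reading), "camera_matrix" (3x3 intrinsics, pixels), "view" (4x4, takes a point from world to camera coordinates). Camera axes: x right, y up, looking along -z (the intrinsics and any distortion apply to the point x, -y, -z); pixel columns grow to the right and rows downward; lengths in m; the calibration is good to about 2 mm. A picture is of the moment at which its call begins.
A pose or a line that the arm cannot do raises IKError and nothing moves.
- job_done(): hands the job in; it is judged then, once.
The state is a dict: "time": time; "joint_pos": joint angles; "dq": joint speeds; "joint_torque": joint torques, N m; "ee_pos": TCP position; "ee_rot": TCP orientation; "ft_force": force on the tool from outside, world axes, zero at the start; "moment": the same for the moment, N m; "finger_gap": finger opening in m; "finger_force": force on a finger pad.
Only numpy, scipy, OpenCV 4.12 (cv2) and the standard library are available. Lean on these libraries where they do the work, as an engineer would, in place of code of your own. Each camera call takes 0.05 s, during which the arm holds its last target. There are 200 camera calls.

TASK

Fit the tall gold post from the white rack to the gold plate on the assembly stand: lift it out, set its pin down on the plate's front sector, slide it lightly along the bolt circle until the pin drops into the blind locating hole, then push it home so that its collar sits flush and let go. Go gently, the plating must not be scored; nothing but the post may touch the plate, and leave everything else where it is.

Things in the scene. Friction and masses are not known exactly. Their poses are not given: they have to be found in the camera images.
- post_mid (a point): The post to fit: the tallest of three brass-coloured posts in the white rack. Bottom up: pin 8 mm across, 10 mm long, its nose tapering to 5 mm over the last 2 mm; collar 26 mm across, 6 mm thick; plain round rod 14 mm across. 80 mm high from the collar's underside to the top; 0.11 to 0.17 kg. Point: on its axis, 40 mm above the collar's underside, 50 mm above the pin's tip; z up along the post.
- post_shoulder (a point): The post to fit: centre of the underside of its collar, 10 mm above the pin's tip. In the rack it rests on the rack's top, the pin in a hole.
- post_tip (a point): The same post: the tip of its pin, on its axis.
- rack: White plastic rack block, 60 (x) by 160 (y) by 30 mm high, fixed; origin in the middle of its underside. Three holes 10 mm wide, 12 mm deep on its y axis at -50, 0 and +50 mm, each holding one post by its pin; which post is where varies.
- stand: Grey rotary assembly stand, fixed, carrying the gold plate. Origin on its axis at the bench, z up; -x points to its front, where a tongue with a black brake knob (32 mm across, 178 mm from the axis, top 44 mm above the bench) stands out past the plate. The plate can turn on it but is held fast by the brake; how far it has been turned is not known.
- plate_center (a point): Centre of the top face of the gold plate, a level disc 300 mm across, 14 mm thick, face 90 mm above the bench. Has the stand's axes (does not show how the plate is turned). On the plate: three posts 80 mm high on the bolt circle, 1.5 rad or more from front; two flat 7 mm flanges; an amplifier up to 90 mm high within 60 mm of the centre.
- post_b_mid (a point): A spare post in the rack, the same but 58 mm high above its collar's underside; this point is half-way up that. To be left in place.
- post_c_mid (a point): A spare post in the rack, the same but 44 mm high above its collar's underside; this point is half-way up that. To be left in place.
- nut: A loose brass hexagon nut, 22 mm across, 9 mm high, lying on the plate about 75 mm from its centre; origin in its underside. To be left alone.
- driver: A screwdriver lying on the bench right of the stand. To be left alone.
- spanner: A spanner lying on the bench towards the robot. To be left alone.
- jar: A small closed amber jar 52 mm across, 60 mm high, behind the rack. To be left alone.
- attenuator: A steel attenuator standing upright, 20 mm across, 44 mm high, on the robot's side of the rack. To be left alone.
- dish: A shallow empty steel dish 90 mm across, 18 mm high, left of the stand. To be left alone.
- post: The post to fit, whole: its origin is at the pin's tip, as post_tip.
- bolt_front (a point): A point on the plate's face at the front of the stand, on the bolt circle (radius 115 mm about plate_center). The blind hole, 10 mm wide, 12 mm deep, square-edged and unmarked, has its centre on this circle up to 35 mm (0.3 rad) to either side of this point. Bare face 0.6 rad either side, but for tapped holes 4.4 mm wide, too small for the pin. Rigid; over 50 N from the post scores it.

How it is judged:
On the way, in this order (a step that is already met when the one before it is completed fails the run):
1. the tall post is lifted clear of the rack (height (world z) of post_tip above 0.04 m and distance of post_tip from where it was at the start of the episode above 0.015 m), for 0.1 s.
2. the pin's tip bears on the face of the plate near the bolt circle, outside the hole (z of post_tip in the frame of plate_center between -0.002 and 0.002 m and horizontal distance between post_tip and plate_center between 0.1 and 0.13 m and contact force between post and stand above 0.3 N), for 0.2 s.
At the end, for the whole second after the job is handed in: the post stands in the blind hole on the bolt circle (axis 111 to 119 mm from the plate's centre), its collar's underside within 1.5 mm of the plate's face, upright within 0.04 rad, at rest (z of post_shoulder in the frame of plate_center between -0.0015 and 0.0015 m and horizontal distance between post_shoulder and plate_center between 0.111 and 0.119 m and angle between post_mid's own z axis and vertical below 0.04 rad and linear speed of post below 0.01 m/s); the robot touches nothing.
It fails at once if the post presses on the plate or its fittings with more than 50 N (scored plating) (contact force between post and stand above 50 N).
It fails at once if the gripper or the arm knocks the plate, its fittings or the stand (over 4 N) (contact force between any of the fingers, the arm and stand above 4 N).
It fails at once if a spare post is moved more than 10 mm (distance of any of post_b_mid, post_c_mid from where it was at the start of the episode above 0.01 m).
It fails at once if a thing lying on the plate or the bench is moved more than 20 mm (distance of any of nut, driver, spanner, jar, attenuator, dish from where it was at the start of the episode above 0.02 m).
It also fails if it takes over 72 s, if anything falls off the work surface, if the arm or the gripper's body presses on something with over 40 N, if the wrist force passes 120 N, or if a joint passes its speed limit or range.

## Working session

There is one attempt and no reset: what is moved stays moved. The work goes in short steps, each a Python script; the robot and the scene stay as the last script left them, time stands still between calls to the robot, and variables do not carry over. Pictures are saved under pics/ and viewed, at most 10 in all, crops included, and the job is handed in when it is done.

```bash
mkdir -p pics; ls
python3 - <<'E'
from bench import *
import cv2,numpy as np
for n in("scene","side"):
    d=get_image(n);cv2.imwrite(f"pics/{n}1.png",d["frame"]);np.savez(f"{n}1.npz",**d)
    print(n,d["camera_matrix"],d["view"],d.keys())
print(state())
E
```

```text
pics
scene [[429.50478077   0.         318.92030242]
 [  0.         429.50478077 201.99642961]
 [  0.           0.           1.        ]] [[-0.79955201  0.60011142 -0.02414259  0.43956997]
 [-0.38636333 -0.48315931  0.78567198  0.10678783]
 [ 0.45982601  0.63751343  0.61817204 -1.62238318]
 [ 0.          0.          0.          1.        ]] dict_keys(['frame', 'depth', 'camera_matrix', 'view'])
side [[428.54102547   0.         324.79282334]
 [  0.         428.54102547 192.8853166 ]
 [  0.           0.           1.        ]] [[ 0.8571675  -0.51467328  0.01937223 -0.48385026]
 [ 0.29144902  0.51572148  0.80566049 -0.20734883]
 [-0.4246426  -0.68493997  0.59206072 -1.07063857]
 [ 0.          0.          0.          1.        ]] dict_keys(['frame', 'depth', 'camera_matrix', 'view'])
{'time': 0.1, 'joint_pos': array([-5.66838411e-02,  9.18070513e-02,  1.23174688e+00, -1.37909390e-05,
        1.81985155e+00, -5.67221646e-02]), 'dq': array([ 0.0001376 , -0.00196097, -0.00077466, -0.00045395, -0.00032667,
        0.00053312]), 'joint_torque': array([ 2.46603209e-03, -4.47854412e+01, -4.07573140e+01,  6.99365954e-02,
        2.83264846e-02, -6.35370566e-05]), 'ee_pos': array([5.99735762e-01, 1.83425330e-05, 2.29616405e-01]), 'ee_rot': array([-6.71772197e-04,  7.07094139e-01,  7.07118842e-01, -6.08563584e-04]), 'ft_force': array([ 0.38576285,  0.7731604 , -0.27587141]), 'moment': array([0.0070363 , 0.03279036, 0.04115763]), 'finger_force': 0.0, 'finger_gap': 0.08774835911339773}
```

View pics/scene1.png

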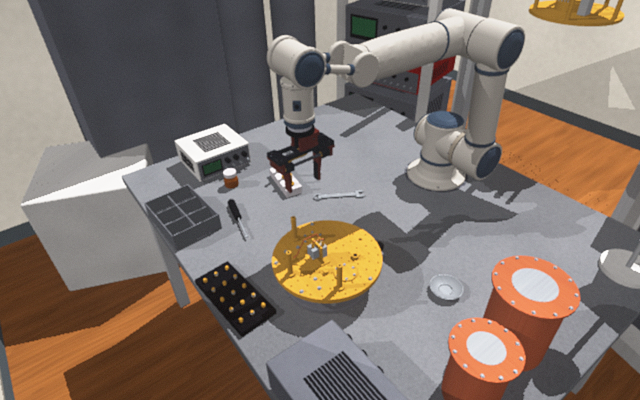

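View pics/side1.png

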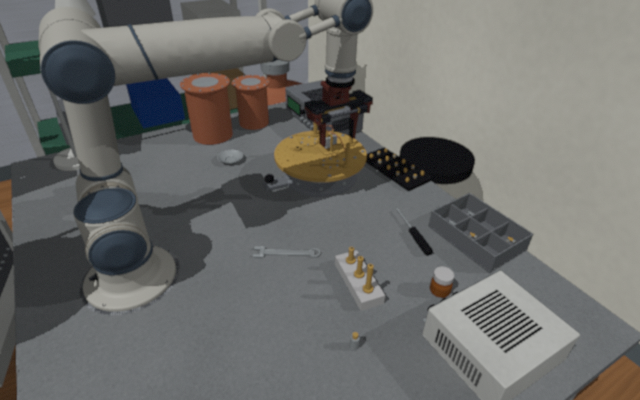

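The scene view shows the gold plate at about (327,260), with the knob at (380,247) facing the robot. The side view shows the rack at (358,280), the tall post at (369,280) at the rack's near end, and the knob at (269,179).

```bash
cat > h.py <<'E'
import numpy as np,cv2
from scipy.optimize import least_squares
def ray(d,uv):
    K,V=d["camera_matrix"],d["view"];uv=np.atleast_2d(uv).astype(float)
    c=np.c_[(uv[:,0]-K[0,2])/K[0,0],-(uv[:,1]-K[1,2])/K[1,1],-np.ones(len(uv))]
    return -V[:3,:3].T@V[:3,3],c@V[:3,:3]
def onz(d,uv,z):
    o,r=ray(d,uv);return o+r*((z-o[2])/r[:,2])[:,None]
def cloud(d):
    v,u=np.nonzero(d["depth"]>0);o,r=ray(d,np.c_[u,v]);return o+r*d["depth"][v,u][:,None],u,v
def proj(d,p):
    K,V=d["camera_matrix"],d["view"];c=np.atleast_2d(p)@V[:3,:3].T+V[:3,3]
    return np.c_[K[0,2]-K[0,0]*c[:,0]/c[:,2],K[1,2]+K[1,1]*c[:,1]/c[:,2]]
def circ(P,r=None):
    x0=np.r_[P[:,:2].mean(0),.1]
    f=lambda x:np.hypot(*(P[:,:2]-x[:2]).T)-(r or x[2])
    s=least_squares(f,x0,loss="soft_l1",f_scale=.001);return s.x,np.median(abs(s.fun))
def gold(d,s=110):
    h=cv2.cvtColor(d["frame"],cv2.COLOR_BGR2HSV);return cv2.inRange(h,(12,s,60),(32,255,255))
E
python3 - <<'E'
from h import *
for n in("scene","side"):
    d=dict(np.load(n+"1.npz"))
    P,u,v=cloud(d); print(n,len(P))
    s=(abs(P[:,2]-.09)<.006)&(gold(d)[v,u]>0)&(P[:,0]>.3);Q=P[s];print("plate pts",len(Q),Q.mean(0),np.median(Q[:,2]))
    m=np.zeros((400,640),np.uint8);m[v[s],u[s]]=255
    c=max(cv2.findContours(m,0,1)[0],key=cv2.contourArea);hl=cv2.convexHull(c)[:,0]
    c0=circ(onz(d,c[:,0],.09));print("contour",c0,circ(onz(d,hl,.09)))
    k=(abs(P[:,2]-.044)<.004)&(d["frame"][v,u].max(1)<60)&(np.hypot(*(P[:,:2]-c0[0][:2]).T)<.21);print("knob",k.sum(),P[k].mean(0) if k.any() else 0)
    print("ground",np.median(P[(abs(P[:,2])<.02)][:,2]))
    hs=d["frame"][v,u].astype(int)
    w=(abs(P[:,2]-.03)<.005)&(hs.min(1)>120)&(P[:,0]>.2)&(P[:,0]<.8)
    print("rack",w.sum(),P[w].mean(0) if w.any() else 0)
    t=(P[:,2]>.075)&(P[:,2]<.13)&(gold(d)[v,u]>0)&(P[:,1]<-.15)&(P[:,0]<.8);print("tall",t.sum(),P[t].mean(0) if t.any() else 0,u[t].mean(),v[t].mean())
E
```

```text
scene 254825
plate pts 5712 [0.64691039 0.17618287 0.09192264] 0.0919630746013273
contour (array([0.64231263, 0.16133082, 0.14891322]), np.float64(0.0012082814264237351)) (array([0.64219537, 0.16069687, 0.15066264]), np.float64(0.0011462778599154733))
knob 19 [0.45880469 0.18198406 0.04526903]
ground 0.0021910872189482844
rack 214 [ 0.51796321 -0.32363693  0.03091304]
tall 1 [ 0.48583667 -0.25158509  0.07812516] 290.0 173.0
side 255049
plate pts 2878 [0.61445425 0.13156327 0.09102688] 0.09101655493511135
contour (array([0.62454566, 0.15039438, 0.13926493]), np.float64(0.013143481235697654)) (array([0.63564812, 0.15386465, 0.15063339]), np.float64(0.0012185832600129648))
knob 38 [0.45925366 0.17281471 0.04423533]
ground 0.00118076544471446
rack 906 [ 0.47335093 -0.3553383   0.03039839]
tall 96 [ 0.47080098 -0.33504759  0.09197503] 365.7395833333333 266.375
```

Run:
```python
from bench import *
from h import *
q=[0,.7071068,.7071068,0]
for n,p in(("wplate",[.53,.17,.33]),("wrack",[.47,-.33,.30])):
    move_to(p,q);hold(.3);d=get_image("wrist");np.savez(n+".npz",**d);cv2.imwrite(f"pics/{n}.png",d["frame"])
    V=d["view"];print(n,state()["ee_pos"],"cam",-V[:3,:3].T@V[:3,3],"look",-V[2,:3],state()["time"],state()["ft_force"])
```

```text
wplate [0.53028317 0.16922967 0.32930553] cam [0.52994977 0.23912735 0.48304992] look [-0.00164712 -0.25668158 -0.96649462] 1.3 [-0.5404366   0.29365541  0.00187275]
wrack [ 0.47023771 -0.32966079  0.30004409] cam [ 0.46950198 -0.25951346  0.45408921] look [ 5.39957226e-04 -2.56257662e-01 -9.66608359e-01] 3.4833 [ 0.42660565 -0.69268885  0.71508179]
```

View pics/wplate.png

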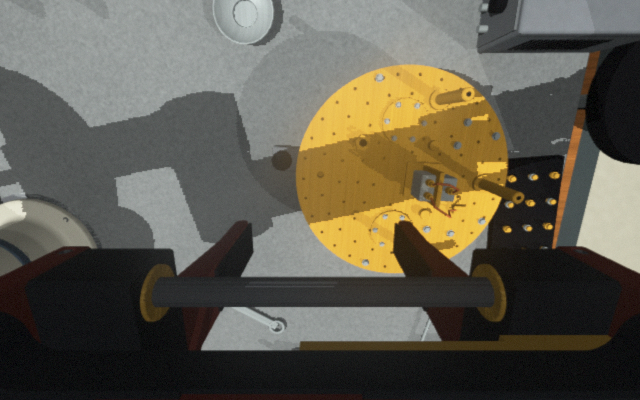

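View pics/wrack.png

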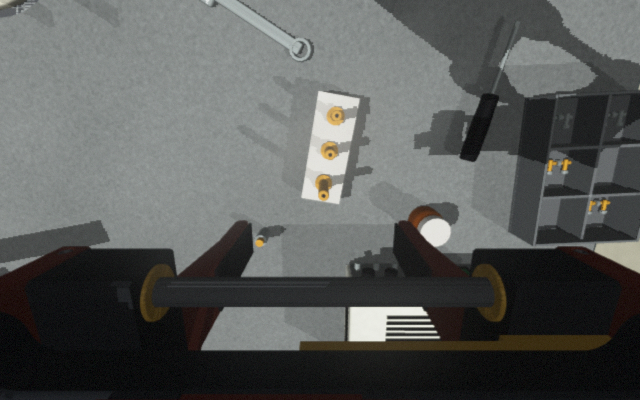

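The wrist plate view shows the knob at (281,159) and a dark spot at (320,174) that could be the blind hole. In the rack view, the tall post is the lowest of the three, with its top at (323,196), and the rack is tilted about 9°.

Run:
```python
from h import *
d=dict(np.load("wrack.npz"));P,u,v=cloud(d)
f=d["frame"][v,u].astype(int)
ok=(v<240)
w=ok&(abs(P[:,2]-.03)<.006)&(abs(P[:,0]-.48)<.1)
print("ground",np.median(P[ok&(abs(P[:,2])<.02)][:,2]),"racktop z",np.median(P[w][:,2]))
r=cv2.minAreaRect(P[w][:,:2].astype(np.float32)*1000);print("rack",r)
for lo,hi in((.036,.045),(.05,.066),(.068,.082),(.083,.096),(.098,.12)):
    s=ok&(P[:,2]>lo)&(P[:,2]<hi)&(abs(P[:,0]-.48)<.1)&(u>290)&(u<370)
    m=np.zeros((400,640),np.uint8);m[v[s],u[s]]=255
    for c in cv2.findContours(m,0,2)[0]:
        mm=np.zeros_like(m);cv2.drawContours(mm,[c],-1,255,-1);k=s&(mm[v,u]>0);(x,y),rr=cv2.minEnclosingCircle(c)
        if k.sum()>4:print(lo,k.sum(),P[k].mean(0).round(4),(round(x),round(y),round(rr,1)))
d=dict(np.load("wplate.npz"));P,u,v=cloud(d)
ok=v<260
s=ok&(abs(P[:,2]-.09)<.006)&(gold(d,70)[v,u]>0);print("plate",s.sum(),np.median(P[s][:,2]))
m=np.zeros((400,640),np.uint8);m[v[s],u[s]]=255
c=max(cv2.findContours(m,0,1)[0],key=cv2.contourArea)[:,0];c=c[c[:,0]<440]
C=circ(onz(d,c,.09));print(C,circ(onz(d,c,.09),.15))
Q=onz(d,[[320,174],[362,143]],.09);print(Q,np.hypot(*(Q[:,:2]-C[0][:2]).T))
k=onz(d,[[281,159]],.044);print("knob",k)
cv2.imwrite("pics/crop.png",cv2.resize(d["frame"][90:250,265:385],None,fx=5,fy=3.75*5/3.75,interpolation=2)[:600])
```

```text
ground -1.0176124803029651e-05 racktop z 0.029976632595790115
rack ((478.6177673339844, -300.9934997558594), (160.16331481933594, 60.15308380126953), 80.15899658203125)
0.036 17 [ 0.4795 -0.3493  0.0367] (328, 182, 5.0)
0.036 40 [ 0.4659 -0.3444  0.0373] (321, 180, 7.1)
0.036 45 [ 0.4772 -0.2986  0.0375] (329, 151, 8.2)
0.036 7 [ 0.4845 -0.2907  0.0368] (333, 143, 2.2)
0.036 5 [ 0.4768 -0.2897  0.0364] (328, 142, 1.6)
0.036 13 [ 0.4933 -0.2597  0.0367] (339, 122, 3.0)
0.036 19 [ 0.4801 -0.2586  0.0366] (330, 120, 4.3)
0.036 11 [ 0.4957 -0.2459  0.0368] (341, 111, 3.6)
0.036 15 [ 0.4836 -0.2428  0.0366] (333, 110, 4.5)
0.05 19 [ 0.4701 -0.3443  0.0576] (323, 184, 4.0)
0.05 8 [ 0.4777 -0.2948  0.0598] (328, 148, 3.5)
0.068 20 [ 0.4704 -0.3444  0.075 ] (323, 186, 4.1)
0.068 10 [ 0.4767 -0.2951  0.0756] (328, 150, 3.6)
0.068 95 [ 0.4871 -0.2516  0.0737] (336, 115, 5.4)
0.083 23 [ 0.4694 -0.3447  0.0897] (323, 190, 5.0)
0.083 91 [ 0.4786 -0.3005  0.0877] (330, 154, 5.4)
0.098 113 [ 0.4701 -0.3489  0.1086] (323, 194, 6.1)
plate 28819 0.09006137823041038
(array([0.62582796, 0.16995621, 0.13556185]), np.float64(0.0036981311846804865)) (array([0.6411978 , 0.16210656, 0.1       ]), np.float64(0.0020382428587648327))
[[0.52549281 0.16659343 0.09      ]
 [0.58362167 0.20988519 0.09      ]] [0.10039148 0.05810072]
knob [[0.46405225 0.18197725 0.044     ]]
```

View pics/crop.png

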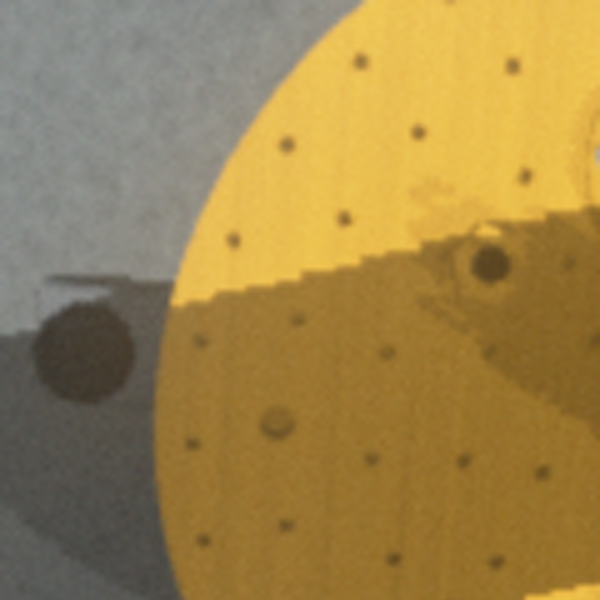

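A 10 mm wide spot, larger than the tapped holes, shows at crop (277,423), which is full-image (320.4,174.6). That is the blind hole. Next is the grasp.

```bash
cat >> h.py <<'E'
from scipy.spatial.transform import Rotation as R
def down(yaw): # tool z down, tool y along (cos yaw, sin yaw)
    c,s=np.cos(yaw),np.sin(yaw)
    x=np.cross([c,s,0],[0,0,-1]);q=R.from_matrix(np.c_[x,[c,s,0],[0,0,-1]]).as_quat()
    return np.r_[q[3],q[:3]]
E
python3 - <<'E'
from bench import *
from h import *
d=dict(np.load("wplate.npz"));P,u,v=cloud(d)
s=(v<280)&(abs(P[:,2]-.09)<.004)&(np.hypot(P[:,0]-.64,P[:,1]-.16)<.17)
m=np.zeros((400,640),np.uint8);m[v[s],u[s]]=255
c=cv2.convexHull(max(cv2.findContours(m,0,1)[0],key=cv2.contourArea))[:,0]
C=circ(onz(d,c,.09));print("plate",len(c),C)
H=onz(d,[[320.4,174.6]],.09)[0];print("hole",H,np.hypot(*(H[:2]-C[0][:2])))
q=down(-.1717)
move_to([.470,-.350,.19],q);move_l([.470,-.350,.079],.08);hold(.2)
print(state()["ft_force"],state()["ee_pos"]);close();hold(.3);s=state();print(s["finger_gap"],s["finger_force"],s["ft_force"],s["ee_pos"])
move_l([.470,-.350,.23],.08);hold(.3);s=state();print(s["finger_gap"],s["finger_force"],s["ft_force"],s["time"])
for n in("scene","side","wrist"):
    e=get_image(n);np.savez(n+"2.npz",**e)
    if n=="side":cv2.imwrite("pics/side2.png",cv2.resize(e["frame"][130:330,260:500],None,fx=3,fy=3))
for y in(np.pi/2,-np.pi/2):print(inverse_kinematics([.526,.166,.149],down(y)))
E
```

```text
plate 75 (array([0.64010695, 0.16022158, 0.14978793]), np.float64(6.9969802106995e-05))
hole [0.52605756 0.16572853 0.09      ] 0.11418226057760558
[-0.04869905  0.04963444  0.77232153] [ 0.47013672 -0.35013821  0.07942727]
0.013279934808877606 29.999277591705322 [ 0.34980945  0.4022534  -0.46268032] [ 0.47001449 -0.35000023  0.0789421 ]
0.012637177689400472 29.998759925365448 [ 0.15698162 -0.00506545 -1.48464237] 9.5333
[ 2.44015819e-01 -4.01783359e-02  1.50831540e+00 -4.44089210e-16
  1.67345559e+00 -1.32678051e+00]
[ 2.44015819e-01 -4.01783359e-02  1.50831540e+00 -4.44089210e-16
  1.67345559e+00  1.81481215e+00]
```

View pics/side2.png

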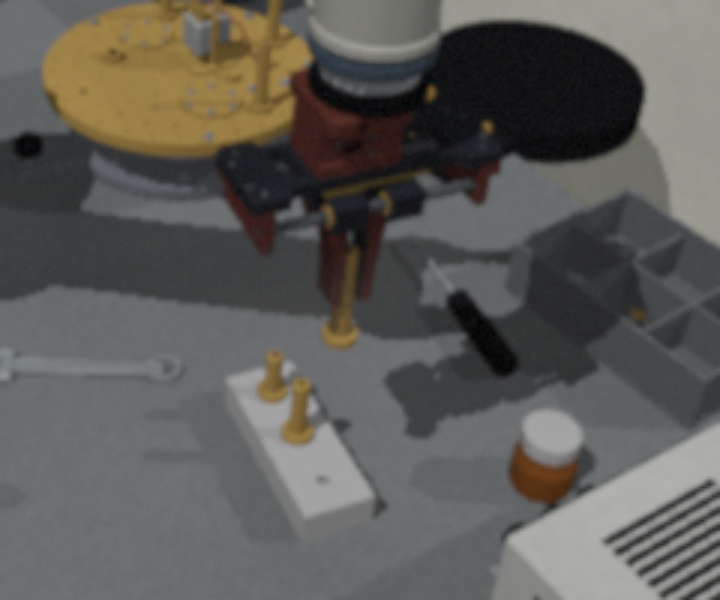

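The post is out, held roughly upright with its collar at crop (340,335). The spare posts haven't moved. I'll check the tilt in hand from the depth data.

Run:
```python
from h import *
for n in("scene","side","wrist"):
    d=dict(np.load(n+"2.npz"));P,u,v=cloud(d)
    s=(gold(d,90)[v,u]>0)&(np.hypot(P[:,0]-.47,P[:,1]+.35)<.03)&(P[:,2]>.15)
    Q=P[s];o=ray(d,[[0,0]])[0];vd=np.r_[.47,-.35]-o[:2];vd/=np.hypot(*vd);t=np.r_[-vd[1],vd[0]]
    print(n,s.sum(),"perp dir",t.round(2))
    for lo in np.arange(.16,.26,.006):
        k=Q[(Q[:,2]>=lo)&(Q[:,2]<lo+.006)]
        if len(k)>4:
            a=(k[:,:2]-[.47,-.35])@t;print(round(lo,3),len(k),"lateral mid %.4f w %.4f  near depth %.4f"%((a.max()+a.min())/2,np.ptp(a),((k[:,:2]-[.47,-.35])@vd).min()))
```

```text
scene 119 perp dir [ 0.87 -0.5 ]
0.184 11 lateral mid 0.0003 w 0.0210  near depth -0.0101
0.19 12 lateral mid 0.0038 w 0.0146  near depth -0.0110
0.196 5 lateral mid -0.0005 w 0.0073  near depth -0.0081
0.208 5 lateral mid -0.0014 w 0.0076  near depth -0.0095
0.214 6 lateral mid 0.0016 w 0.0072  near depth -0.0054
0.226 7 lateral mid -0.0030 w 0.0075  near depth -0.0062
0.238 7 lateral mid -0.0023 w 0.0109  near depth -0.0039
0.244 6 lateral mid -0.0028 w 0.0105  near depth -0.0077
0.25 6 lateral mid -0.0017 w 0.0078  near depth -0.0086
0.256 5 lateral mid -0.0022 w 0.0074  near depth -0.0055
side 208 perp dir [-0.76  0.65]
0.178 7 lateral mid -0.0049 w 0.0143  near depth -0.0136
0.184 55 lateral mid 0.0001 w 0.0237  near depth -0.0163
0.19 10 lateral mid 0.0005 w 0.0110  near depth -0.0088
0.196 15 lateral mid -0.0000 w 0.0126  near depth -0.0096
0.202 13 lateral mid -0.0005 w 0.0106  near depth -0.0096
0.208 12 lateral mid -0.0001 w 0.0104  near depth -0.0090
0.214 9 lateral mid -0.0008 w 0.0080  near depth -0.0090
0.22 8 lateral mid -0.0031 w 0.0062  near depth -0.0091
0.226 8 lat
[... 421 characters left out ...]
0128
0.19 53 lateral mid -0.0009 w 0.0136  near depth -0.0071
0.196 51 lateral mid -0.0009 w 0.0135  near depth -0.0070
0.202 55 lateral mid -0.0009 w 0.0130  near depth -0.0071
0.208 66 lateral mid -0.0008 w 0.0126  near depth -0.0073
0.214 63 lateral mid -0.0008 w 0.0122  near depth -0.0072
0.22 92 lateral mid -0.0008 w 0.0202  near depth -0.0118
0.226 84 lateral mid -0.0005 w 0.0165  near depth -0.0118
0.232 95 lateral mid -0.0008 w 0.0122  near depth -0.0074
0.238 93 lateral mid -0.0008 w 0.0117  near depth -0.0072
0.244 109 lateral mid -0.0008 w 0.0123  near depth -0.0073
0.25 125 lateral mid -0.0011 w 0.0125  near depth -0.0071
0.256 482 lateral mid -0.0008 w 0.0124  near depth -0.0074
```

```bash
cat >> h.py <<'E'
C=np.array([.6412,.1602]);RR=.115;A0=np.arctan2(.1657-C[1],.5265-C[0])
def arc(s,z,dr=0):  # s metres along the bolt circle towards -y... from the seen hole
    a=A0-s/RR;return np.r_[C+(RR+dr)*np.r_[np.cos(a),np.sin(a)],z]
E
cat > down.py <<'E'
from bench import *
from h import *
def fz(n=4):
    v=[]
    for _ in range(n):hold(.02);v.append(state()["ft_force"])
    return np.mean(v,0)
q=down(np.pi/2)
move_to([.47,-.2,.26],q);p=arc(.014,.2)
move_to(p,q);move_l(arc(.014,.156),.08);hold(.4);b=fz(10);print("base",b,arc(.014,0),arc(0,0),state()["time"])
z=.156
while z>.142:
    z-=.0005;move_l(arc(.014,z),.02);f=fz()-b
    if f[2]>3:break
hold(.3);print("contact z",z,state()["ee_pos"],fz()-b,state()["time"]);np.save("base.npy",np.r_[b,z])
E
python3 down.py
```

```text
base [-0.00767926 -0.16746146 -1.5576513 ] [0.52785102 0.17961671 0.        ] [0.52633198 0.16570806 0.        ] 13.75
contact z 0.148 [0.52804035 0.17968009 0.14869712] [-1.18822289 -0.5438661   7.03440965] 19.1833
```

Run:
```python
from bench import *
from h import *
B=np.load("base.npy");b,z=B[:3],B[3]-.0003
for s in np.arange(.013,-.0045,-.001):
    move_l(arc(s,z),.012);hold(.06);f=state()["ft_force"]-b;e=state()["ee_pos"]
    print(round(s,3),f.round(1),e.round(4),round(state()["time"],1))
    if f[2]<1.5 or e[2]<.1481: break
```

```text
0.013 [-0.1  2.7  7.6] [0.528  0.1793 0.1487] 19.5
0.012 [-0.4  2.2  7.3] [0.528  0.1786 0.1487] 19.8
0.011 [-0.4  1.8  6.4] [0.5279 0.1777 0.1487] 20.1
0.01 [0.1 2.3 7. ] [0.5278 0.1768 0.1487] 20.4
0.009 [-0.1  1.9  7.2] [0.5277 0.1758 0.1487] 20.7
0.008 [0.6 2.9 6. ] [0.5276 0.1747 0.1487] 21.0
0.007 [0.9 2.6 6.6] [0.5275 0.1737 0.1487] 21.3
0.006 [0.1 2.5 6.8] [0.5274 0.1727 0.1487] 21.6
0.005 [0.2 2.5 7.5] [0.5273 0.1716 0.1486] 22.0
0.004 [0.6 3.3 6.8] [0.5271 0.1705 0.1485] 22.3
0.003 [1.6 3.  6.7] [0.5268 0.1691 0.148 ] 22.6
```

Run:
```python
from bench import *
from h import *
B=np.load("base.npy");b,z=B[:3],B[3]-.0008
for s in np.arange(.002,-.0035,-.0005):
    move_l(arc(s,z),.012);hold(.06);f=state()["ft_force"]-b;e=state()["ee_pos"]
    print(round(s,4),f.round(1),e.round(4),round(state()["time"],1))
    if f[2]<1.5 or f[1]>9 or f[1]<-5: break
```

```text
0.002 [0.5 0.1 0. ] [0.5257 0.167  0.1455] 22.9
```

The pin has dropped in. Now I'll push it home gently.

Run:
```python
from bench import *
from h import *
B=np.load("base.npy");b=B[:3];p=state()["ee_pos"].copy();z=p[2]-.0005
for i in range(24):
    z-=.0005;move_l([p[0],p[1],z],.015);hold(.08);f=state()["ft_force"]-b;e=state()["ee_pos"]
    print(f.round(1),e.round(4),round(z,4))
    p[:2]+=np.clip(f[:2]*5e-5,-.0003,.0003)
    if f[2]>12 or np.hypot(*f[:2])>10:break
print(state()["time"])
```

```text
[0.6 0.4 1.2] [0.5257 0.167  0.1445] 0.1445
[-0.8  0.7  0.2] [0.5258 0.1671 0.1441] 0.144
[ 0.1 -0.2  0.8] [0.5257 0.1671 0.1436] 0.1435
[-0.6 -0.9 -0. ] [0.5257 0.1671 0.143 ] 0.143
[-0.1 -0.2 -0.2] [0.5257 0.1671 0.1425] 0.1425
[ 0.5  0.1 -0.1] [0.5257 0.167  0.142 ] 0.142
[ 0.5  0.4 -0.2] [0.5257 0.167  0.1416] 0.1415
[ 0.4  0.9 -0.6] [0.5257 0.1671 0.1411] 0.141
[-0.5  0.2 -0.5] [0.5257 0.1671 0.1406] 0.1405
[-0.1  0.2  0.7] [0.5257 0.1671 0.14  ] 0.14
[ 0.2  0.1 -0.1] [0.5257 0.1671 0.1395] 0.1395
[ 0.2  0.4 -0.2] [0.5257 0.1671 0.1391] 0.139
[-0.4  0.2  3.6] [0.5258 0.1671 0.1389] 0.1385
[-1.8 -0.4  6.8] [0.5259 0.1672 0.1389] 0.138
[-2.6 -0.6  9.3] [0.5259 0.1672 0.1389] 0.1375
[-2.8 -1.2 10.5] [0.5259 0.1672 0.1389] 0.137
[-3.9 -0.3 11.7] [0.5259 0.1671 0.1389] 0.1365
[-2.9 -0.3 13.2] [0.5258 0.1672 0.1389] 0.136
28.975
```

Seated 9.8 mm below the face contact height. Next: ease off, release, retract and verify.

Run:
```python
from bench import *
from h import *
p=state()["ee_pos"].copy()
move_l([p[0],p[1],.1387],.02);hold(.2);gripper_open();hold(.3);print(state()["ft_force"],state()["finger_gap"])
p=state()["ee_pos"];move_l([p[0],p[1],.26],.06)
move_l([.45,.06,.33],.12);hold(.4)
w=get_image("wrist")
d=get_image("side");print(state()["time"],state()["ft_force"])
a=cv2.resize(d["frame"][100:240,220:400],None,fx=3,fy=3);b=w["frame"][:280,120:560];b=cv2.resize(b,(540,344))
cv2.imwrite("pics/end.png",cv2.resize(np.vstack([a[:255],b]),None,fx=1,fy=1))
for n,e in(("w",w),("s",d)):
    P,u,v=cloud(e);s=(np.hypot(P[:,0]-.526,P[:,1]-.167)<.02)&(P[:,2]>.1)&(P[:,2]<.25);Q=P[s];print(n,s.sum(),Q[:,2].max())
    for lo,hi in((.093,.1),(.105,.12),(.12,.14),(.14,.165),(.166,.175)):
        k=Q[(Q[:,2]>lo)&(Q[:,2]<hi)]
        if len(k):print(lo,len(k),k.mean(0).round(4))
```

```text
[ 0.13808803  0.4959383  -0.18243175] 0.08776201173346536
35.0417 [-0.59057379  0.68225001  0.13365433]
w 23 0.11069433249699873
0.105 10 [0.5221 0.1623 0.1083]
s 98 0.17508222917278948
0.105 19 [0.523  0.1632 0.1131]
0.12 28 [0.5227 0.163  0.1298]
0.14 32 [0.5226 0.1628 0.1519]
0.166 11 [0.5239 0.1652 0.1697]
```

View pics/end.png

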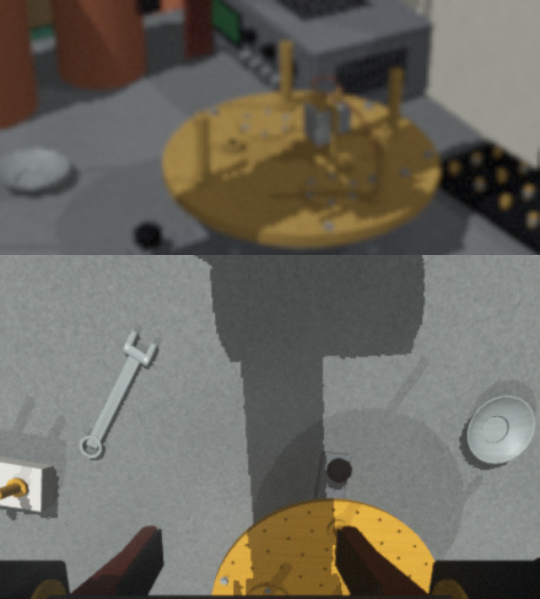

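The post stands upright at the front of the plate at (203,150), with its top at about z = 0.17, which matches a flush collar. The gripper is clear and nothing else has moved.

```bash
python3 -c "
from bench import *
print(job_done())"
```

```text
the job is handed in; nothing more can be done
None
```

The tall post is in the blind hole with its collar flush and upright, released with the gripper clear; wrist readings peaked at about 13 N (limit 50 N), and the job is handed in, though no verdict came back.

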